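# Lift the red trivet block out of its dovetailed row

## Robot

A 6-joint arm with a two-finger parallel gripper is mounted at the origin on a cart in front of the work surface, level with it; the furniture and walls round the work are solid. World frame = base frame: x ahead of the robot, y to its left, z up, the work surface at z = 0. Lengths are in m, angles in rad, forces in N, time in s.
With the tool pointing down it reaches from about 0.35 to 0.975 m from the base axis. Payload 4.9 kg.
Tool frame: the origin (TCP) lies on the mounting face of the last link; the fingertips stand 173 mm ahead of it and the grasp point (between the pads) lies 155 mm ahead of it; z points along the fingers, y is the direction in which the jaws open and shut (so a half turn about z gives the same grasp; the last joint's range is limited). The gripper opens to 85 mm and grips with 20 to 120 N. Pads are 22 mm wide; open, the fingers measure 114 mm over their backs; the gripper's body (76 mm by 85 mm) begins 54 mm behind the grasp point. The pads swing forward as they close: fully open they stand 13 mm farther back than shut.
Start: joints at [1.101, 0.053, 1.613, -0, 1.476, -0.119], TCP at [0.215, 0.587, 0.405] pointing down, gripper open.
Joint ranges: [-3.01, 3.01], [-1.01, 2.22], [0.06, 2.58], [-1.02, 4.17], [0.09, 2.62], [-3.14, 3.14]. Speed limits (rad/s): [2.57, 2.57, 3.14, 3.14, 3.14, 3.14].

## Interface

Orientations are given as a unit quaternion [w, x, y, z].
In Python, from plant import manip gives the robot as it stands.
- The arm moves only by the tool play_rows, never from a script. Its argument "increments" is a list of rows, each an object with "offset": the shift along the tool's x, y, z in mm, a list of three; "twist": the turn about the tool's z in rad; "grip": the opening, from 0 (shut) to 1 (fully open). In form: [{"offset": [dx, dy, dz], "twist": twist, "grip": grip}, ...]. A call has 1 to 5 rows; each row is the pose to reach, as a shift and turn from the pose commanded when the call began, along the tool's axes at that moment; what a row does not reach only later rows make up. A row lasts 1/12 s, in which the tool goes at most 41.7 mm and 7.16 degrees, less where a joint would pass 70% of its speed; a pose out of reach is approached as far as the arm can. A call with a gripper value outside its range is refused whole. The fingers move at their own pace and stop on an object; the grip force is fixed at half the most. Time passes only in rows, so rows that repeat a pose let the fingers close. It gives the time, the measured TCP pose, the force and the opening at its end, in the units of the state.
- manip.state(): the state, without advancing time (a new reading comes with each control period).
- manip.grab_frame(name): name is "side" or "top" or "wrist"; returns the picture (400x640x3 uint8, blue, green, red); there is no depth.
- manip.get_calibration(name): a dict with "fx", "fy", "cx", "cy" (pixels), "T" (4x4, takes a point from camera to world coordinates). Camera axes: x right, y down, z forward; pixel columns grow to the right and rows downward; lengths in m; the calibration is good to about 2 mm. A picture is of the moment at which its call begins: read the wrist's pose just before it. get_calibration takes no time and is no camera call; for the wrist camera it gives the pose at the moment of the call.
- manip.job_done(): hands the job in, once; it reports no verdict.
Trained networks look in the newest picture that a camera, given by its name, has taken for a name from the list of things; names that differ only in an ending like _2 or _b are one class to them, and where a whole thing is asked for, a point or a joint stands for the part that bears it (a point fixed in the world has none). Each returns a list of dicts, best first, with "p" (0 to 1); they miss things now and then, are a little off and sometimes report something else, mostly with a low value. They report only what shows in the picture. A call takes as long as a camera call. They do not tell look-alikes from the thing itself.
- manip.boxes_of(query, camera): "xyz" ([x, y, z] in m, in the coordinates of the camera as it stood for that picture, good to about 4 mm: the middle of the surface that is visible of it).
- manip.tip_of(query, camera): "xyz" ([x, y, z] in m, in the coordinates of the camera as it stood for that picture, good to about 4 mm: a listed point, or the origin of a listed thing).
The state is a dict: "time": time; "joint_pos": joint angles; "joint_vel": joint speeds; "joint_efforts": joint torques, N m; "tool_pos": TCP position; "tool_rot": TCP orientation; "contact_force": force on the tool from outside, world axes, zero at the start; "ft_torque": the same for the moment, N m; "gripper_width": opening from 0.0 (shut) to 1.0 (fully open).
Only numpy, scipy, OpenCV 4.12 (cv2) and the standard library are available. Lean on these libraries where they do the work, as an engineer would, in place of code of your own. Each camera call takes 0.05 s, during which the arm holds its last target. There are 200 camera calls.

## Task

Three trivet blocks stand in their holder, dovetailed into one another. Lift the red one straight up out from between its neighbours, leaving the other two blocks in place, then set it gently down flat in the middle of the round blue mat, ready for the hot coffee jug, and let go.

Things in the scene. Friction and masses are not known exactly. Their poses are not given: they have to be found in the camera images.
- red_block: Red wooden block, 56 (its x) x 58 (its y) x 30 mm high, about 100 g; origin: centre of its underside, z up, 8 mm above the table at the start. A 12 mm long dovetail tab stands out of its +y face, a matching socket is cut into its -y face, both full height. Its flat x faces are free: grip it there, 56 mm wide, one finger before and one behind the row. Its place in the row varies.
- yellow_block: Yellow block, same shape, origin and axes; to stay in place. The three blocks stand in a row along their y axes, 60 mm apart, tab in socket with 1.5 to 2 mm of play, so each comes out only straight up, by more than 30 mm.
- green_block: Green block, same shape, origin and axes; to stay in place. Under the row lies the fixed pale wooden holder: a rail 44 mm wide and 8 mm high, with a dovetailed end block at either end, whose top is 6 mm below the blocks' tops (32 against 38 mm above the table).
- blue_mat: Round flat blue mat, 150 mm across, 4 mm thick, fixed on the table. Origin: centre of its underside, at table height, z up. The red block goes on its middle, any way round.
There are look-alikes about, which are no part of the job. Of the things that look like the red_block, the larger one is meant. Of the things that look like the blue_mat, the larger one is meant.

How it is judged:
By the outcome, as a careful person would: the job done as asked, in the order asked, and still so for the second after the job is handed in, with the robot touching nothing.
It also fails if it takes over 40 s, if anything falls off the work surface, if the arm or the gripper's body presses on something with over 40 N, if the wrist force passes 120 N, or if a joint passes its speed limit or range.

## Working session

There is one attempt and no reset: what is moved stays moved. The work goes in short steps, Python scripts to look and compute and a tool call to move; the robot and the scene stay as the last step left them, time stands still between calls to the robot, and variables do not carry over. Pictures are saved under pics/ and viewed, about 8 in all and at most 12, crops included, and the job is handed in when it is done.

Besides the shell and the picture viewer there is one more tool, called after "Emit:" as a command line: name --argument value ..., lists and objects as JSON in quotes. play_rows: Moves the arm, as the interface text tells. Its arguments: {"type":"object","properties":{"increments":{"type":"array"}},"required":["increments"]}

```bash
mkdir -p pics; cat > h.py <<'E'
import numpy as np,cv2
from plant import manip
def proj(c,p):
    T=np.array(c["T"]);q=np.linalg.inv(T)@np.r_[p,1];return np.array([c["fx"]*q[0]/q[2]+c["cx"],c["fy"]*q[1]/q[2]+c["cy"]])
def ray(c,u,v,z):
    T=np.array(c["T"]);d=T[:3,:3]@np.array([(u-c["cx"])/c["fx"],(v-c["cy"])/c["fy"],1]);o=T[:3,3];return o+d*(z-o[2])/d[2]
def nets(cam,names):
    c=manip.get_calibration(cam);T=np.array(c["T"])
    for n in names:
        for k,f in(("tip",manip.tip_of),("box",manip.boxes_of)):
            for r in f(n,cam):
                w=T[:3,:3]@np.array(r["xyz"])+T[:3,3];print(cam,n,k,round(r["p"],2),w.round(3),proj(c,w).round())
E
python3 - <<'E'
from h import *
for n in("top","side"):
    cv2.imwrite(f"pics/{n}0.png",manip.grab_frame(n))
    nets(n,["red_block","blue_mat"]+(["yellow_block","green_block"] if n=="top" else []))
print(manip.state())
E
```

```text
top red_block tip 0.98 [ 0.441 -0.217  0.01 ] [420. 197.]
top red_block tip 0.88 [ 0.554 -0.177  0.002] [400. 148.]
top red_block box 0.62 [ 0.44  -0.209  0.041] [421. 195.]
top blue_mat tip 0.84 [0.333 0.233 0.   ] [217. 246.]
top blue_mat tip 0.65 [0.528 0.249 0.002] [213. 159.]
top blue_mat box 0.89 [0.525 0.248 0.008] [213. 160.]
top blue_mat box 0.82 [0.329 0.236 0.004] [216. 247.]
top yellow_block tip 0.66 [ 0.424 -0.097  0.01 ] [367. 204.]
top yellow_block box 0.95 [ 0.42  -0.089  0.034] [365. 205.]
top yellow_block box 0.39 [ 0.437 -0.212  0.042] [422. 196.]
top green_block tip 0.65 [ 0.429 -0.154  0.01 ] [392. 202.]
top green_block tip 0.17 [0.526 0.251 0.003] [212. 160.]
top green_block box 0.88 [ 0.424 -0.148  0.039] [392. 203.]
side red_block tip 0.84 [ 0.442 -0.216  0.008] [278. 162.]
side red_block tip 0.57 [ 0.556 -0.178  0.   ] [236. 181.]
side red_block box 0.86 [ 0.564 -0.17   0.019] [233. 176.]
side red_block box 0.85 [ 0.455 -0.211  0.039] [272. 152.]
side blue_mat tip 0.98 [ 0.528  0.245 -0.001] [333. 301.]
side blue_mat tip 0.65 [ 0.326  0.231 -0.003] [433. 260.]
side blue_mat box 0.6 [0.327 0.235 0.003] [435. 259.]
side blue_mat box 0.58 [ 0.533  0.257 -0.002] [333. 307.]
{'time': 0.7, 'joint_pos': array([ 1.10103265e+00,  5.26239497e-02,  1.61288339e+00, -1.95612754e-06,
        1.47600180e+00, -1.19016246e-01]), 'joint_vel': array([-1.86697708e-03,  7.10094359e-04,  2.78636315e-04, -1.02511917e-03,
        3.53561414e-03,  4.94646349e-05]), 'joint_efforts': array([ 4.46157519e-04, -3.93526196e+01, -3.70386958e+01, -1.28195524e-05,
        1.23340728e-04, -1.32323908e-05]), 'tool_pos': array([0.21474736, 0.58692079, 0.4047607 ]), 'tool_rot': array([1.30469761e-05, 1.74476043e-01, 9.84661418e-01, 3.96752281e-05]), 'contact_force': array([ 0.15280773,  0.20777871, -0.30412832]), 'ft_torque': array([-0.0181556 , -0.0086191 , -0.02789864]), 'gripper_width': 0.9992268896457487}
```

View pics/top0.png

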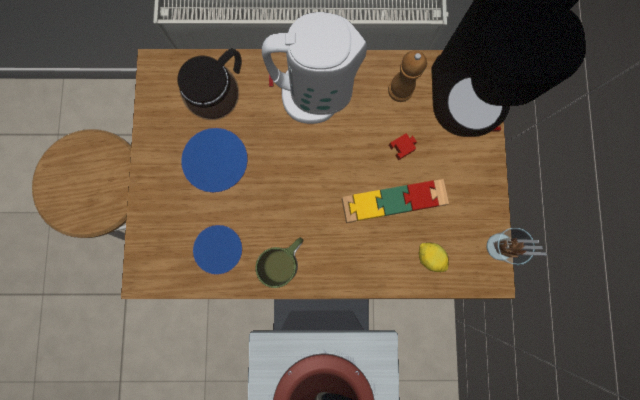

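View pics/side0.png

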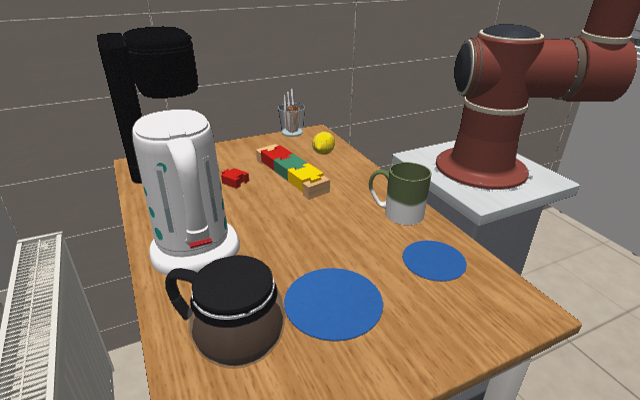

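Candidates for the red block are the row block at top (422,196), which is the larger, and a loose small piece at top (403,146). The mats are the larger at (214,160) and the smaller at (217,249). I choose (422,196) and the mat at (214,160). Red is at the right end of the row. I'm setting out above it and will check the choice close up from there.

Emit:
play_rows --increments '[{"offset": [-25.4, -28.4, 0], "twist": 0, "grip": 1}, {"offset": [-50.8, -56.8, 0], "twist": 0, "grip": 1}, {"offset": [-76.2, -85.2, 0], "twist": 0, "grip": 1}, {"offset": [-101.6, -113.6, 0], "twist": 0, "grip": 1}, {"offset": [-127, -142, 0], "twist": 0, "grip": 1}]'

```text
time: 1.12
tool_pos: [0.2854, 0.4084, 0.4047]
tool_rot: [0.0, 0.174, 0.985, 0.0]
contact_force: [0.1, -1.2, 0.6]
gripper_width: 1.003
```

Emit:
play_rows --increments '[{"offset": [-25.4, -28.4, 0], "twist": 0, "grip": 1}, {"offset": [-50.8, -56.8, 0], "twist": 0, "grip": 1}, {"offset": [-76.2, -85.2, 0], "twist": 0, "grip": 1}, {"offset": [-101.6, -113.6, 0], "twist": 0, "grip": 1}, {"offset": [-127, -142, 0], "twist": 0, "grip": 1}]'

```text
time: 1.53
tool_pos: [0.3558, 0.2312, 0.405]
tool_rot: [0.001, 0.174, 0.985, 0.0]
contact_force: [0.9, 1.5, 0.3]
gripper_width: 1.0
```

Emit:
play_rows --increments '[{"offset": [-19, -33.2, 0], "twist": 0, "grip": 1}, {"offset": [-38, -66.4, 0], "twist": 0, "grip": 1}, {"offset": [-57, -99.6, 0], "twist": 0, "grip": 1}, {"offset": [-76, -132.8, 0], "twist": 0, "grip": 1}, {"offset": [-95, -166, 0], "twist": 0, "grip": 1}]'

```text
time: 1.95
tool_pos: [0.3875, 0.0426, 0.4051]
tool_rot: [0.001, 0.174, 0.985, 0.0]
contact_force: [0.0, 0.5, -0.5]
gripper_width: 1.0
```

Emit:
play_rows --increments '[{"offset": [-19, -33.2, 0], "twist": 0, "grip": 1}, {"offset": [-38, -66.4, 0], "twist": 0, "grip": 1}, {"offset": [-57, -99.6, 0], "twist": 0, "grip": 1}, {"offset": [-76, -132.8, 0], "twist": 0, "grip": 1}, {"offset": [-95, -166, 0], "twist": 0, "grip": 1}]'

```text
time: 2.37
tool_pos: [0.4198, -0.1462, 0.4051]
tool_rot: [0.001, 0.175, 0.985, -0.0]
contact_force: [0.4, 1.2, 0.6]
gripper_width: 0.999
```

Emit:
play_rows --increments '[{"offset": [-22, -30, 10], "twist": 0.12, "grip": 1}, {"offset": [-44, -61, 20], "twist": 0.24, "grip": 1}, {"offset": [-44, -61, 30], "twist": 0.36, "grip": 1}, {"offset": [-44, -61, 40], "twist": 0.48, "grip": 1}, {"offset": [-44, -61, 50], "twist": 0.6, "grip": 1}]'

```text
time: 2.78
tool_pos: [0.4404, -0.2175, 0.3541]
tool_rot: [-0.0, 0.461, 0.887, 0.0]
contact_force: [0.1, 0.1, -0.2]
gripper_width: 0.998
```

Emit:
play_rows --increments '[{"offset": [0, 0, 0], "twist": 0.12, "grip": 1}, {"offset": [0, 0, 0], "twist": 0.24, "grip": 1}, {"offset": [0, 0, 0], "twist": 0.36, "grip": 1}, {"offset": [0, 0, 0], "twist": 0.48, "grip": 1}, {"offset": [0, 0, 0], "twist": 0.48, "grip": 1}]'

```text
time: 3.2
tool_pos: [0.4404, -0.2166, 0.3548]
tool_rot: [0.0, 0.657, 0.754, 0.0]
contact_force: [0.3, 0.4, 0.4]
gripper_width: 0.999
```

```bash
python3 - <<'E'
from h import *
from scipy.spatial.transform import Rotation as R
s=manip.state();q=s["tool_rot"];M=R.from_quat([q[1],q[2],q[3],q[0]]).as_matrix()
print(s["time"],s["tool_pos"],M.round(4),s["contact_force"])
cv2.imwrite("pics/w1.png",manip.grab_frame("wrist"))
nets("wrist",["red_block","green_block","yellow_block"])
E
```

```text
3.2 [ 0.44038775 -0.2165592   0.35479292] [[-1.377e-01  9.905e-01  1.000e-04]
 [ 9.905e-01  1.377e-01 -1.000e-04]
 [-1.000e-04  1.000e-04 -1.000e+00]] [0.31337222 0.39560874 0.44911009]
wrist red_block tip 0.9 [ 0.56  -0.177  0.001] [440. 156.]
wrist red_block tip 0.65 [ 0.448 -0.215  0.008] [327. 178.]
wrist red_block box 0.59 [ 0.446 -0.207  0.036] [327. 177.]
wrist red_block box 0.59 [ 0.559 -0.177  0.025] [449. 161.]
wrist green_block tip 0.59 [ 0.433 -0.156  0.008] [322. 118.]
wrist green_block box 0.93 [ 0.432 -0.146  0.038] [322. 108.]
wrist yellow_block tip 0.74 [ 0.421 -0.099  0.007] [317.  53.]
wrist yellow_block box 0.76 [ 0.421 -0.092  0.036] [318.  39.]
```

View pics/w1.png

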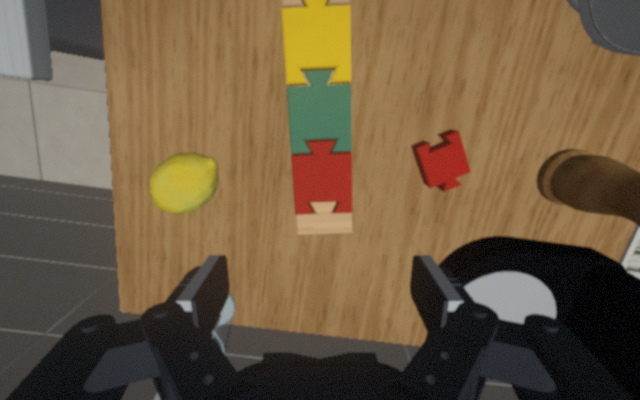

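The wrist view shows the larger red block at (323,183) in the row, beside green. The small look-alike is at (443,160). Next I measure the row edges.

```bash
python3 - <<'E'
from h import *
c=manip.get_calibration("wrist");im=cv2.imread("pics/w1.png");h=cv2.cvtColor(im,cv2.COLOR_BGR2HSV)
H,S,V=h[...,0].astype(int),h[...,1],h[...,2]
m={"r":((H<6)|(H>172))&(S>180)&(V>80),"g":(H>65)&(H<95)&(S>80),"y":(H>22)&(H<29)&(S>225)&(V>180)}
L=[];Rr=[]
rng={"r":(160,207),"g":(88,132),"y":(12,76)}
for k,(a,b) in rng.items():
    l,r=[],[]
    for v in range(a,b):
        u=np.where(m[k][v,270:375])[0]+270
        if len(u): l.append(ray(c,u[0],v,.038)[:2]);r.append(ray(c,u[-1]+1,v,.038)[:2])
    l=np.array(l);r=np.array(r)
    for n,e in(("L",l),("R",r)):
        p=np.polyfit(e[:,1],e[:,0],1);print(k,n,p.round(4),"x@-.2166",np.polyval(p,-.2166).round(4),"ang",np.degrees(np.arctan(p[0])).round(2),np.std(e[:,0]-np.polyval(p,e[:,1])).round(4))
    (L.extend(l),Rr.extend(r))
# red y extents along column away from tab
for u in(302,306,342,346):
    v=np.where(m["r"][130:235,u])[0]+130;print(u,v[0],v[-1],ray(c,u,v[0],.038).round(4),ray(c,u,v[-1]+1,.038).round(4))
E
```

```text
r L [-0.186   0.3752] x@-.2166 0.4155 ang -10.54 0.0003
r R [-0.1736  0.4322] x@-.2166 0.4698 ang -9.85 0.0001
g L [-0.1322  0.3845] x@-.2166 0.4131 ang -7.53 0.0011
g R [-0.2004  0.4268] x@-.2166 0.4702 ang -11.33 0.0003Traceback (most recent call last):
  File "<stdin>", line 14, in <module>
IndexError: too many indices for array: array is 1-dimensional, but 2 were indexed
```

```bash
python3 - <<'E'
from h import *
c=manip.get_calibration("wrist");im=cv2.imread("pics/w1.png");h=cv2.cvtColor(im,cv2.COLOR_BGR2HSV)
H,S,V=h[...,0].astype(int),h[...,1],h[...,2]
m=((H<6)|(H>172))&(S>150)&(V>60)
for u in(302,306,342,346):
    v=np.where(m[130:235,u])[0]+130;print(u,v[0],v[-1],ray(c,u,v[0],.038).round(4),ray(c,u,v[-1]+1,.038).round(4))
print(h[180,285:300].tolist(),h[180,345:360].tolist(),h[40,290:350:10].tolist())
y=(H>20)&(H<32)&(S>200)&(V>150);k=y[12:76,280:356];print(k.sum())
for n in(0,1):
    e=np.array([ray(c,(280+np.where(k[i])[0][[0,-1]]+[0,1])[n],12+i,.038)[:2] for i in range(64) if k[i].any()]);p=np.polyfit(e[:,1],e[:,0],1);print(p,np.polyval(p,-.2166))
E
```

```text
302 155 212 [ 0.4195 -0.1895  0.038 ] [ 0.4266 -0.2455  0.038 ]
306 155 212 [ 0.4232 -0.1889  0.038 ] [ 0.4304 -0.245   0.038 ]
342 153 211 [ 0.4555 -0.1825  0.038 ] [ 0.4648 -0.2391  0.038 ]
346 153 211 [ 0.4591 -0.182   0.038 ] [ 0.4687 -0.2385  0.038 ]
[[17, 122, 153], [17, 118, 156], [18, 123, 154], [17, 123, 154], [17, 121, 152], [17, 128, 149], [15, 125, 149], [12, 142, 149], [7, 167, 148], [3, 191, 151], [3, 197, 158], [3, 195, 161], [4, 196, 163], [3, 196, 161], [2, 192, 163]] [[4, 205, 163], [3, 200, 163], [4, 196, 164], [3, 203, 163], [3, 201, 165], [3, 189, 163], [7, 173, 159], [11, 148, 153], [15, 134, 152], [16, 118, 156], [16, 115, 155], [16, 121, 154], [16, 125, 153], [16, 125, 153], [17, 118, 155]] [[25, 210, 203], [25, 206, 204], [25, 209, 204], [24, 208, 204], [25, 213, 204], [24, 210, 204]]
3774
[-0.18417444  0.37568355] 0.41557573240402446
[-0.18244011  0.42991453] 0.4694310596779146
```

Emit:
play_rows --increments '[{"offset": [4, 2, 30], "twist": -0.042, "grip": 1}, {"offset": [4, 2, 60], "twist": -0.042, "grip": 1}, {"offset": [4, 2, 75], "twist": -0.042, "grip": 1}, {"offset": [4, 2, 75], "twist": -0.042, "grip": 1}]'

```text
time: 3.88
tool_pos: [0.4403, -0.2112, 0.2752]
tool_rot: [-0.004, 0.64, 0.769, -0.0]
contact_force: [0.6, 0.2, -0.2]
gripper_width: 0.996
```

```bash
python3 - <<'E'
from h import *
from scipy.spatial.transform import Rotation as R
s=manip.state();q=s["tool_rot"];M=R.from_quat([q[1],q[2],q[3],q[0]]).as_matrix()
p=s["tool_pos"];print(s["time"],p,M[:,1].round(4),s["contact_force"])
c=manip.get_calibration("wrist");im=manip.grab_frame("wrist");cv2.imwrite("pics/w2.png",im)
h=cv2.cvtColor(im,cv2.COLOR_BGR2HSV);H,S,V=h[...,0].astype(int),h[...,1],h[...,2]
m=(((H<7)|(H>172))&(S>150)&(V>60)).astype(np.uint8)
n,lab,st,ce=cv2.connectedComponentsWithStats(m)
for i in range(1,n):
    if st[i,4]>800:
        v,u=np.where(lab==i);P=np.array([ray(c,a+.5,b+.5,.038) for a,b in zip(u,v)])-p
        T=P@M[:,:2]*1000;print(st[i],"tool x",np.percentile(T[:,0],[0,1,50,99,100]).round(1),"y",np.percentile(T[:,1],[0,1,50,99,100]).round(1),"mean",T.mean(0).round(1))
        for lo in range(-25,26,10):
            k=abs(T[:,0]-lo)<5
            if k.any(): print(lo,T[k,1].min().round(1),T[k,1].max().round(1))
E
```

```text
3.8833 [ 0.44031491 -0.21121934  0.27517621] [ 0.9833  0.1817 -0.006 ] [ 0.59230975  0.16627121 -0.20231212]
[ 443  156   75   79 3857] tool x [-13.8 -11.4  14.5  39.7  42.1] y [ 82.8  86.  112.2 134.2 137.1] mean [ 14.3 111.2]
-15 110.7 125.6
-5 93.1 129.4
5 89.8 137.1
15 86.5 134.5
25 82.8 130.6
[ 285  164   80   95 5987] tool x [-33.1 -32.3   1.9  35.2  36.6] y [-24.6 -24.    2.7  29.4  30.1] mean [1.7 2.8]
-25 -24.6 29.8
-15 -24.6 30.0
-5 -24.3 29.7
5 -24.5 30.0
15 -24.4 30.1
25 -24.1 29.9
```

View pics/w2.png

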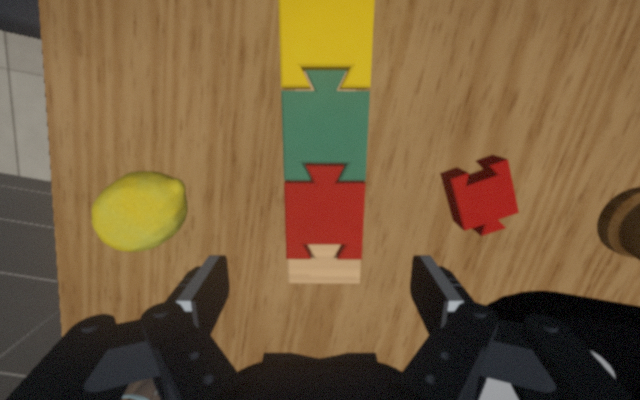

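Emit:
play_rows --increments '[{"offset": [-2, 0, 20], "twist": 0, "grip": 1}, {"offset": [-2, 0, 40], "twist": 0, "grip": 1}, {"offset": [-2, 0, 40], "twist": 0, "grip": 1}, {"offset": [-2, 0, 40], "twist": 0, "grip": 1}]'

```text
time: 4.27
tool_pos: [0.4424, -0.2144, 0.2404]
tool_rot: [-0.0, 0.64, 0.769, -0.0]
contact_force: [0.3, 0.1, 0.1]
gripper_width: 0.996
```

```bash
python3 - <<'E'
from h import *
from scipy.spatial.transform import Rotation as R
s=manip.state();q=s["tool_rot"];M=R.from_quat([q[1],q[2],q[3],q[0]]).as_matrix()
p=s["tool_pos"];print(s["time"],p,M.round(4),s["contact_force"])
c=manip.get_calibration("wrist");im=manip.grab_frame("wrist")
h=cv2.cvtColor(im,cv2.COLOR_BGR2HSV);H,S,V=h[...,0].astype(int),h[...,1],h[...,2]
m=(((H<7)|(H>172))&(S>150)&(V>60)).astype(np.uint8)
n,lab,st,ce=cv2.connectedComponentsWithStats(m)
for i in range(1,n):
    if st[i,4]>800:
        v,u=np.where(lab==i);P=np.array([ray(c,a+.5,b+.5,.038) for a,b in zip(u,v)])-p
        print("world",(P+p).mean(0).round(4))
        T=P@M[:,:2]*1000;print(st[i],"tool x",np.percentile(T[:,0],[0,1,50,99,100]).round(1),"y",np.percentile(T[:,1],[0,1,50,99,100]).round(1),"mean",T.mean(0).round(1))
E
```

```text
4.2667 [ 0.44236118 -0.21441851  0.2404142 ] [[-1.812e-01  9.834e-01 -2.000e-04]
 [ 9.834e-01  1.812e-01  1.000e-04]
 [ 1.000e-04 -1.000e-04 -1.000e+00]] [0.32089234 0.11777936 0.14000881]
world [ 0.5428 -0.175   0.038 ]
[ 457  157   90   92 5543] tool x [-7.9 -5.2 20.8 45.5 47.4] y [ 76.8  80.2 107.  129.4 132.6] mean [ 20.6 105.9]
world [ 0.4409 -0.2075  0.038 ]
[ 273  168   96  110 8379] tool x [-27.8 -27.1   7.7  40.3  41.3] y [-27.5 -26.9  -0.2  26.5  27.3] mean [ 7.  -0.2]
```

Emit:
play_rows --increments '[{"offset": [1, 0, 20], "twist": 0, "grip": 1}, {"offset": [1, 0, 40], "twist": 0, "grip": 1}, {"offset": [1, 0, 56], "twist": 0, "grip": 1}, {"offset": [1, 0, 62], "twist": 0, "grip": 1}, {"offset": [1, 0, 62], "twist": 0, "grip": 1}]'

```text
time: 4.73
tool_pos: [0.4421, -0.2133, 0.1778]
tool_rot: [-0.0, 0.64, 0.768, -0.0]
contact_force: [-0.4, -0.8, 0.9]
gripper_width: 1.002
```

Emit:
play_rows --increments '[{"offset": [0, 0, 0], "twist": 0, "grip": 0.75}, {"offset": [0, 0, 0], "twist": 0, "grip": 0.7}, {"offset": [0, 0, 0], "twist": 0, "grip": 0.6}, {"offset": [0, 0, 0], "twist": 0, "grip": 0.5}, {"offset": [0, 0, 0], "twist": 0, "grip": 0.5}]'

```text
time: 5.15
tool_pos: [0.4429, -0.214, 0.1798]
tool_rot: [0.002, 0.64, 0.768, -0.0]
contact_force: [-1.5, -0.1, 6.9]
gripper_width: 0.645
```

Emit:
play_rows --increments '[{"offset": [0, 0, 0], "twist": 0, "grip": 0.3}, {"offset": [0, 0, 0], "twist": 0, "grip": 0.3}, {"offset": [0, 0, 0], "twist": 0, "grip": 0.3}, {"offset": [0, 0, 0], "twist": 0, "grip": 0.3}]'

```text
time: 5.48
tool_pos: [0.4429, -0.214, 0.1798]
tool_rot: [0.002, 0.64, 0.768, -0.0]
contact_force: [-1.6, 0.2, 5.7]
gripper_width: 0.646
```

```bash
python3 - <<'E'
from h import *
s=manip.state();print(s["time"],s["tool_pos"],s["gripper_width"],s["contact_force"],s["ft_torque"])
cv2.imwrite("pics/w3.png",manip.grab_frame("wrist"))
E
```

```text
5.4833 [ 0.44291237 -0.21401715  0.17980528] 0.646451048420374 [-1.58709397  0.2428939   5.70727499] [-0.02175429  0.18174075  0.00122896]
```

View pics/w3.png

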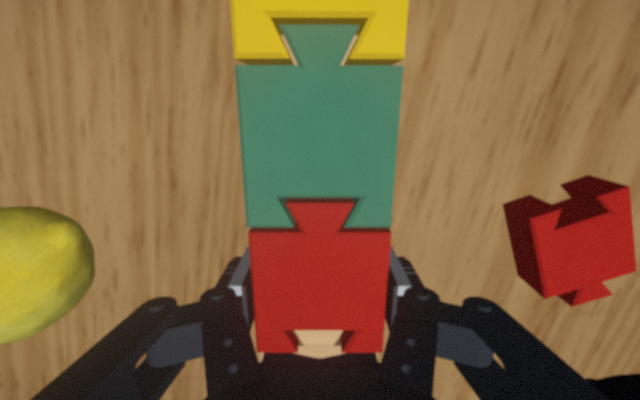

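The view shows red gripped at (320,290), tab centred in green's socket, with opening 0.646 (about 55 mm). I lift slowly.

Emit:
play_rows --increments '[{"offset": [0, 0, -3], "twist": 0, "grip": 0.3}, {"offset": [0, 0, -7], "twist": 0, "grip": 0.3}, {"offset": [0, 0, -11], "twist": 0, "grip": 0.3}, {"offset": [0, 0, -15], "twist": 0, "grip": 0.3}, {"offset": [0, 0, -15], "twist": 0, "grip": 0.3}]'

```text
time: 5.95
tool_pos: [0.4423, -0.2134, 0.1938]
tool_rot: [0.001, 0.64, 0.768, -0.0]
contact_force: [0.2, -0.2, -0.1]
gripper_width: 0.642
```

```bash
python3 - <<'E'
from h import *
s=manip.state();print(s["time"],s["tool_pos"],s["gripper_width"],s["contact_force"],s["ft_torque"])
cv2.imwrite("pics/w4.png",manip.grab_frame("wrist"))
E
```

```text
5.95 [ 0.44228506 -0.21344632  0.19377277] 0.641790605798862 [ 0.1854909  -0.23563234 -0.14489735] [-0.00800151  0.01950032 -0.02070119]
```

View pics/w4.png

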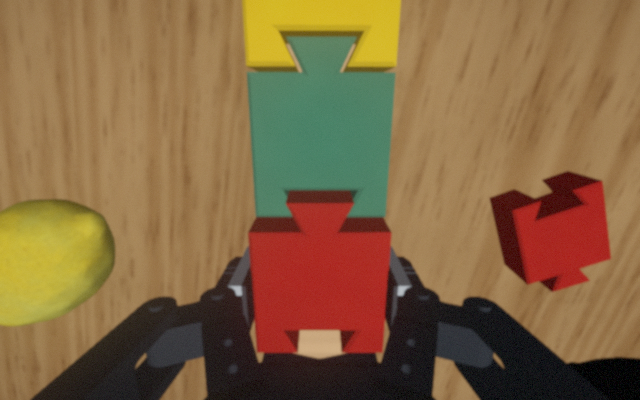

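Red is rising cleanly at (320,285), and green and yellow are unmoved. I continue up and across.

Emit:
play_rows --increments '[{"offset": [0, 0, -6], "twist": 0, "grip": 0.3}, {"offset": [0, 0, -12], "twist": 0, "grip": 0.3}, {"offset": [0, 0, -18], "twist": 0, "grip": 0.3}, {"offset": [0, 0, -24], "twist": 0, "grip": 0.3}, {"offset": [0, 0, -32], "twist": 0, "grip": 0.3}]'

```text
time: 6.42
tool_pos: [0.4416, -0.2131, 0.2248]
tool_rot: [-0.001, 0.64, 0.768, -0.0]
contact_force: [0.2, -1.1, -1.1]
gripper_width: 0.644
```

Emit:
play_rows --increments '[{"offset": [0, 0, -14], "twist": 0, "grip": 0.3}, {"offset": [0, 0, -32], "twist": 0, "grip": 0.3}, {"offset": [0, 0, -54], "twist": 0, "grip": 0.3}, {"offset": [0, 0, -76], "twist": 0, "grip": 0.3}, {"offset": [0, 0, -90], "twist": 0, "grip": 0.3}]'

```text
time: 6.83
tool_pos: [0.4422, -0.2134, 0.3176]
tool_rot: [0.001, 0.64, 0.768, 0.0]
contact_force: [0.4, -0.3, -0.3]
gripper_width: 0.645
```

Emit:
play_rows --increments '[{"offset": [15, 6, 0], "twist": 0, "grip": 0.3}, {"offset": [44, 17, 0], "twist": 0, "grip": 0.3}, {"offset": [73, 28, 0], "twist": 0, "grip": 0.3}, {"offset": [102, 39, 0], "twist": 0, "grip": 0.3}, {"offset": [131, 50, 0], "twist": 0, "grip": 0.3}]'

```text
time: 7.25
tool_pos: [0.4672, -0.0741, 0.3153]
tool_rot: [0.0, 0.64, 0.768, -0.0]
contact_force: [0.4, 0.4, -0.9]
gripper_width: 0.649
```

Emit:
play_rows --increments '[{"offset": [30, 12, 0], "twist": 0, "grip": 0.3}, {"offset": [61, 24, 0], "twist": 0, "grip": 0.3}, {"offset": [92, 36, 0], "twist": 0, "grip": 0.3}, {"offset": [123, 48, 0], "twist": 0, "grip": 0.3}, {"offset": [154, 60, 0], "twist": 0, "grip": 0.3}]'

```text
time: 7.67
tool_pos: [0.4984, 0.0885, 0.3153]
tool_rot: [0.0, 0.64, 0.768, -0.0]
contact_force: [-0.2, 0.6, -0.6]
gripper_width: 0.643
```

Emit:
play_rows --increments '[{"offset": [31, 12, 0], "twist": 0, "grip": 0.3}, {"offset": [62, 24, 0], "twist": 0, "grip": 0.3}, {"offset": [92, 35, 0], "twist": 0, "grip": 0.3}, {"offset": [120, 45, 0], "twist": 0, "grip": 0.3}, {"offset": [138, 53, 0], "twist": 0, "grip": 0.3}]'

```text
time: 8.08
tool_pos: [0.5254, 0.2347, 0.3152]
tool_rot: [-0.0, 0.639, 0.769, 0.0]
contact_force: [0.4, -0.5, -0.7]
gripper_width: 0.646
```

Emit:
play_rows --increments '[{"offset": [0, 0, 0], "twist": -0.12, "grip": 0.3}, {"offset": [0, 0, 0], "twist": -0.24, "grip": 0.3}, {"offset": [0, 0, 0], "twist": -0.36, "grip": 0.3}, {"offset": [0, 0, 0], "twist": -0.48, "grip": 0.3}, {"offset": [0, 0, 0], "twist": -0.6, "grip": 0.3}]'

```text
time: 8.5
tool_pos: [0.5255, 0.2322, 0.3151]
tool_rot: [-0.0, 0.381, 0.924, -0.0]
contact_force: [-0.9, 0.5, -0.8]
gripper_width: 0.644
```

Emit:
play_rows --increments '[{"offset": [0, 0, 0], "twist": -0.12, "grip": 0.3}, {"offset": [0, 0, 0], "twist": -0.24, "grip": 0.3}, {"offset": [0, 0, 0], "twist": -0.3, "grip": 0.3}, {"offset": [0, 0, 0], "twist": -0.3, "grip": 0.3}]'

```text
time: 8.83
tool_pos: [0.5256, 0.2321, 0.315]
tool_rot: [-0.0, 0.242, 0.97, -0.0]
contact_force: [-0.1, 0.4, 0.0]
gripper_width: 0.646
```

```bash
python3 - <<'E'
from h import *
from scipy.spatial.transform import Rotation as R
s=manip.state();q=s["tool_rot"];M=R.from_quat([q[1],q[2],q[3],q[0]]).as_matrix()
print(s["time"],s["tool_pos"],M.round(3),s["gripper_width"],s["contact_force"])
a=manip.grab_frame("wrist");nets("wrist",["blue_mat"])
def ell(im,cam):
    c=manip.get_calibration(cam)
    h=cv2.cvtColor(im,cv2.COLOR_BGR2HSV);m=cv2.inRange(h,(100,120,40),(125,255,255))
    for k in cv2.findContours(m,cv2.RETR_EXTERNAL,cv2.CHAIN_APPROX_NONE)[0]:
        if len(k)>60:
            P=np.array([ray(c,x+.5,y+.5,.004)[:2] for x,y in k[:,0]],np.float32);h2=P
            print(cam,len(k),"enclosing",cv2.minEnclosingCircle(P),"fit",cv2.fitEllipse(P*1000))
b=manip.grab_frame("top");ell(a,"wrist");ell(b,"top");ell(cv2.imread("pics/top0.png"),"top");ell(cv2.imread("pics/side0.png"),"side")
cv2.imwrite("pics/m5.png",cv2.resize(np.vstack([a,b]),None,fx=.75,fy=.75))
E
```

```text
8.8333 [0.52557115 0.23211887 0.31504639] [[-0.883  0.469 -0.   ]
 [ 0.469  0.883 -0.   ]
 [ 0.    -0.    -1.   ]] 0.6455840388368488 [-0.08883408  0.41937312  0.00827754]
wrist blue_mat tip 0.67 [ 0.526  0.25  -0.001] [337. 179.]
wrist blue_mat box 0.94 [0.503 0.267 0.002] [342. 149.]
wrist blue_mat box 0.74 [0.357 0.216 0.002] [202.  18.]
wrist 475 enclosing ((0.5280866026878357, 0.24829648435115814), 0.07312333583831787) fit ((515.232666015625, 258.1650390625), (111.15152740478516, 151.4882354736328), 142.9694061279297)
wrist 252 enclosing ((0.34820663928985596, 0.22366182506084442), 0.04664479196071625) fit ((358.93109130859375, 218.1996307373047), (30.0983829498291, 97.8757553100586), 151.76986694335938)
top 130 enclosing ((0.32413145899772644, 0.2316504865884781), 0.05247049033641815) fit ((325.5662841796875, 222.47592163085938), (80.5503921508789, 108.91141510009766), 100.51994323730469)
top 181 enclosing ((0.5253487825393677, 0.24556244909763336), 0.07328583300113678) fit ((517.4708251953125, 224.4800262451172), (95.65597534179688, 150.75135803222656), 71.73470306396484)
top 133 enclosing ((0.3238641321659088, 0.23186537623405457), 0.052676089107990265) fit ((324.0790710449219, 231.67880249023438), (102.54019165039062, 103.11295318603516), 23.578767776489258)
top 181 enclosing ((0.5257667899131775, 0.24606499075889587), 0.07358457893133163) fit ((525.7220458984375, 246.09352111816406), (144.14419555664062, 145.0106201171875), 3.195467472076416)
side 243 enclosing ((0.5296026468276978, 0.2507406175136566), 0.07453915476799011) fit ((529.8291015625, 250.93197631835938), (145.91819763183594, 146.65235900878906), 86.39891815185547)
side 147 enclosing ((0.32982030510902405, 0.23771442472934723), 0.053139928728342056) fit ((329.9221496582031, 237.9084930419922), (103.43419647216797, 104.44501495361328), 55.77006149291992)
```

View pics/m5.png

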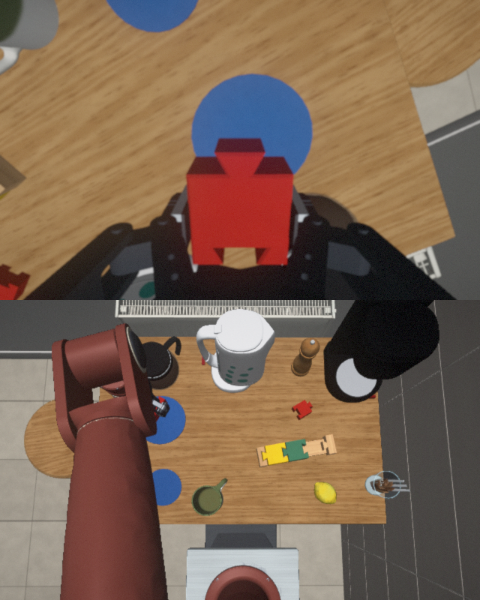

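The mat centre is about (0.528, 0.248) by all the cameras, and the top view shows yellow and green still in place with only red gone. The jug stands at +x, so I turn the jaws along y for clearance, then descend.

Emit:
play_rows --increments '[{"offset": [2.5, 7, 0], "twist": -0.11, "grip": 0.3}, {"offset": [5.3, 15.2, 0], "twist": -0.22, "grip": 0.3}, {"offset": [5.3, 15.2, 10], "twist": -0.34, "grip": 0.3}, {"offset": [5.3, 15.2, 25], "twist": -0.45, "grip": 0.3}, {"offset": [5.3, 15.2, 40], "twist": -0.45, "grip": 0.3}]'

```text
time: 9.45
tool_pos: [0.5285, 0.2484, 0.2751]
tool_rot: [0.001, 0.018, 1.0, 0.0]
contact_force: [0.3, -0.3, -0.6]
gripper_width: 0.642
```

Emit:
play_rows --increments '[{"offset": [0, 0, 20], "twist": 0, "grip": 0.3}, {"offset": [0, 0, 40], "twist": 0, "grip": 0.3}, {"offset": [0, 0, 60], "twist": 0, "grip": 0.3}, {"offset": [0, 0, 70], "twist": 0, "grip": 0.3}, {"offset": [0, 0, 70], "twist": 0, "grip": 0.3}]'

```text
time: 9.87
tool_pos: [0.5269, 0.2477, 0.2017]
tool_rot: [-0.003, 0.02, 1.0, -0.001]
contact_force: [-0.5, 0.2, -0.9]
gripper_width: 0.642
```

```bash
python3 - <<'E'
from h import *
s=manip.state();print(s["time"],s["tool_pos"],s["tool_rot"],s["gripper_width"],s["contact_force"])
a=manip.grab_frame("side");nets("side",["red_block"])
b=manip.grab_frame("wrist");nets("wrist",["red_block","blue_mat"])
cv2.imwrite("pics/m6.png",np.hstack([cv2.resize(a[150:400,130:450],None,fx=1.25,fy=1.25),cv2.resize(b,(400,312))[:312]]))
E
```

```text
9.8667 [0.52689772 0.24767732 0.20166592] [-2.80380895e-03  1.96715103e-02  9.99802090e-01 -9.75720005e-04] 0.6421089833158359 [-0.45601739  0.16300478 -0.86809285]
side red_block tip 0.89 [0.524 0.246 0.032] [336. 284.]
side red_block tip 0.84 [ 0.556 -0.178  0.002] [236. 181.]
side red_block tip 0.2 [ 0.434 -0.156  0.006] [290. 173.]
side red_block box 0.69 [0.539 0.251 0.058] [329. 275.]
side red_block box 0.63 [ 0.561 -0.169  0.019] [234. 176.]
wrist red_block tip 0.59 [0.535 0.249 0.035] [320. 272.]
wrist red_block box 0.82 [0.519 0.249 0.065] [319. 276.]
wrist blue_mat box 0.81 [ 0.488  0.249 -0.003] [316. 166.]
```

View pics/m6.png

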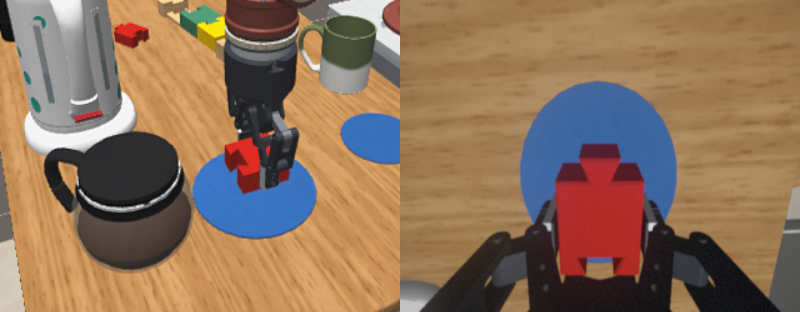

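The block hangs level over the mat centre, clear of the jug. I lower it the rest of the way.

Emit:
play_rows --increments '[{"offset": [0, 0, 8], "twist": 0, "grip": 0.3}, {"offset": [0, 0, 16], "twist": 0, "grip": 0.3}, {"offset": [0, 0, 22], "twist": 0, "grip": 0.3}, {"offset": [0, 0, 25], "twist": 0, "grip": 0.3}, {"offset": [0, 0, 25], "twist": 0, "grip": 0.3}]'

```text
time: 10.68
tool_pos: [0.5274, 0.2479, 0.1779]
tool_rot: [-0.001, 0.019, 1.0, -0.001]
contact_force: [0.2, 0.1, -1.3]
gripper_width: 0.646
```

Emit:
play_rows --increments '[{"offset": [0, 0, 1], "twist": 0, "grip": 0.3}, {"offset": [0, 0, 2], "twist": 0, "grip": 0.3}, {"offset": [0, 0, 2], "twist": 0, "grip": 0.3}]'

```text
time: 10.93
tool_pos: [0.5283, 0.2482, 0.1778]
tool_rot: [0.0, 0.019, 1.0, 0.0]
contact_force: [-0.0, 1.2, -1.3]
gripper_width: 0.648
```

Emit:
play_rows --increments '[{"offset": [0, 0, 1], "twist": 0, "grip": 0.3}, {"offset": [0, 0, 2], "twist": 0, "grip": 0.3}, {"offset": [0, 0, 2], "twist": 0, "grip": 0.3}]'

```text
time: 11.18
tool_pos: [0.5284, 0.2482, 0.1759]
tool_rot: [0.0, 0.019, 1.0, 0.0]
contact_force: [0.2, -0.6, -0.4]
gripper_width: 0.645
```

Emit:
play_rows --increments '[{"offset": [0, 0, 0.5], "twist": 0, "grip": 0.3}, {"offset": [0, 0, 1], "twist": 0, "grip": 0.3}, {"offset": [0, 0, 1], "twist": 0, "grip": 0.3}]'

```text
time: 11.43
tool_pos: [0.5285, 0.2482, 0.1759]
tool_rot: [-0.0, 0.019, 1.0, -0.0]
contact_force: [-3.1, -2.0, 6.2]
gripper_width: 0.647
```

Emit:
play_rows --increments '[{"offset": [0, 0, 0.5], "twist": 0, "grip": 0.3}, {"offset": [0, 0, 1], "twist": 0, "grip": 0.3}, {"offset": [0, 0, 1], "twist": 0, "grip": 0.3}]'

```text
time: 11.68
tool_pos: [0.5286, 0.2483, 0.1759]
tool_rot: [-0.0, 0.019, 1.0, -0.0]
contact_force: [-6.2, -2.8, 12.2]
gripper_width: 0.647
```

It touches down at TCP z 0.176 as predicted, with +6 then +12 N. I ease off the load and open gradually.

Emit:
play_rows --increments '[{"offset": [0, 0, -1], "twist": 0, "grip": 0.3}, {"offset": [0, 0, -1.5], "twist": 0, "grip": 0.3}, {"offset": [0, 0, -1.5], "twist": 0, "grip": 0.66}, {"offset": [0, 0, -1.5], "twist": 0, "grip": 0.7}, {"offset": [0, 0, -1.5], "twist": 0, "grip": 0.8}]'

```text
time: 12.1
tool_pos: [0.5281, 0.2481, 0.1748]
tool_rot: [-0.0, 0.019, 1.0, -0.0]
contact_force: [-0.6, -0.3, 0.2]
gripper_width: 0.8
```

Emit:
play_rows --increments '[{"offset": [0, 0, 0], "twist": 0, "grip": 1}, {"offset": [0, 0, 0], "twist": 0, "grip": 1}, {"offset": [0, 0, 0], "twist": 0, "grip": 1}, {"offset": [0, 0, 0], "twist": 0, "grip": 1}, {"offset": [0, 0, 0], "twist": 0, "grip": 1}]'

```text
time: 12.52
tool_pos: [0.5282, 0.2481, 0.1751]
tool_rot: [-0.0, 0.019, 1.0, -0.0]
contact_force: [0.1, 0.1, 0.4]
gripper_width: 0.997
```

Emit:
play_rows --increments '[{"offset": [0, 0, -8], "twist": 0, "grip": 1}, {"offset": [0, 0, -20], "twist": 0, "grip": 1}, {"offset": [0, 0, -36], "twist": 0, "grip": 1}, {"offset": [0, 0, -56], "twist": 0, "grip": 1}, {"offset": [0, 0, -80], "twist": 0, "grip": 1}]'

```text
time: 12.93
tool_pos: [0.5279, 0.248, 0.2563]
tool_rot: [-0.0, 0.019, 1.0, -0.0]
contact_force: [0.2, -0.2, 1.0]
gripper_width: 1.0
```

Emit:
play_rows --increments '[{"offset": [0, 0, -20], "twist": 0, "grip": 1}, {"offset": [0, 0, -40], "twist": 0, "grip": 1}, {"offset": [0, 0, -60], "twist": 0, "grip": 1}, {"offset": [0, 0, -60], "twist": 0, "grip": 1}, {"offset": [0, 0, -60], "twist": 0, "grip": 1}]'

```text
time: 13.35
tool_pos: [0.5287, 0.2483, 0.318]
tool_rot: [0.002, 0.019, 1.0, 0.001]
contact_force: [-0.4, -0.5, -0.1]
gripper_width: 1.001
```

```bash
python3 - <<'E'
from h import *
s=manip.state();print(s["time"],s["tool_pos"],s["gripper_width"],s["contact_force"])
c=manip.get_calibration("wrist");b=manip.grab_frame("wrist");nets("wrist",["red_block","blue_mat"])
a=manip.grab_frame("side");nets("side",["red_block","yellow_block","green_block"])
for p in((.528,.248,.004),(.528,.248,.034)): print(proj(c,p))
cv2.imwrite("pics/m7.png",np.hstack([cv2.resize(a[100:400,130:450],(400,375)),cv2.resize(b,(400,250))[[*range(250)]+[0]*125]]))
E
```

```text
13.35 [0.52871547 0.24829448 0.31797823] 1.000789557662263 [-0.43012843 -0.47738943 -0.13813933]
wrist red_block tip 0.7 [ 0.532  0.248 -0.002] [318. 190.]
wrist red_block box 0.78 [0.523 0.248 0.033] [318. 191.]
wrist blue_mat box 0.9 [ 0.512  0.249 -0.001] [319. 169.]
wrist blue_mat box 0.57 [0.375 0.23  0.001] [288.   1.]
side red_block tip 0.73 [0.528 0.248 0.005] [334. 299.]
side red_block tip 0.69 [ 0.56  -0.18   0.003] [234. 180.]
side red_block tip 0.19 [ 0.421 -0.095  0.002] [306. 185.]
side red_block box 0.86 [0.53  0.263 0.035] [338. 291.]
side red_block box 0.81 [ 0.562 -0.169  0.021] [234. 176.]
side yellow_block tip 0.7 [ 0.42  -0.095  0.003] [306. 184.]
side yellow_block tip 0.18 [ 0.435 -0.158  0.005] [289. 173.]
side yellow_block box 0.78 [ 0.442 -0.088  0.033] [298. 176.]
side green_block tip 0.8 [ 0.435 -0.158  0.006] [289. 172.]
side green_block box 0.94 [ 0.447 -0.151  0.037] [285. 163.]
[317.83253878 185.48732293]
[317.70011937 194.80530734]
```

View pics/m7.png

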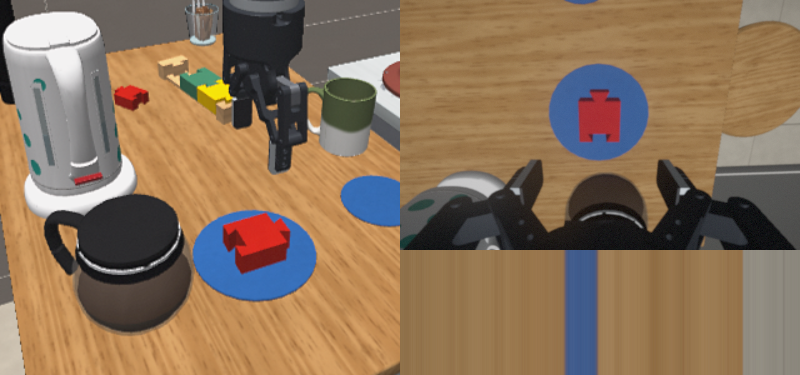

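The red block lies flat in the middle of the larger mat, the gripper is clear, and yellow and green are in place.

```bash
python3 -c "
from plant import manip
print(manip.job_done())"
```

```text
the job is handed in; nothing more can be done
None
```

I lifted the larger red block straight up out of the row, set it flat in the middle of the larger blue mat, released it and handed the job in. It took about 13.5 s of robot time.

**Placement:** The last check put the red block's origin at (0.528, 0.248) from the side camera and (0.532, 0.248) from the wrist camera. The mat centre is about (0.528, 0.248). The 4 mm spread between the two cameras is within what the networks are good for.

**Force:** The readings between moves peaked at about 14 N, at touchdown, while I lowered the block the last 2 mm. I eased the load off before opening the gripper.

**Other blocks:** Yellow and green are still in the holder, and their readings match those from the start to within network error.

**Clearance:** The gripper is open and hangs about 14 cm clear of everything. No check failed.

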